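Hang the sample boards over the drip tray

ROBOT

A 6-joint arm with a two-finger parallel gripper is mounted at the origin on a cart in front of the work surface, level with it; the furniture and walls round the work are solid. World frame = base frame: x ahead of the robot, y to its left, z up, the work surface at z = 0. Lengths are in mm, angles in rad, forces in N, time in s.
With the tool pointing down it reaches from about 300 to 850 mm from the base axis. Payload 4.2 kg.
Tool frame: the origin (TCP) lies where the fingers leave the gripper's body, on its centre line; the fingertips stand 78 mm ahead of it and the grasp point (between the pads) lies 60 mm ahead of it; z points along the fingers, y is the line along which they close (so a half turn about z gives the same grasp; the last joint's range is limited). The gripper opens to 91 mm and grips with 3 to 60 N. Pads are 32 mm wide; open, the fingers measure 118 mm over their backs; the gripper's body (76 mm by 178 mm) begins 60 mm behind the grasp point.
Start: joints at [-1.159, 0.32, 1.565, -0, 1.257, -0.02], TCP at [240.643, -522.231, 292.276] pointing down, gripper open.
Joint ranges: [-3.11, 3.11], [-0.84, 2.01], [0.21, 2.61], [-1.34, 4.49], [0.05, 2.63], [-2.56, 2.56]. Speed limits (rad/s): [2.57, 2.57, 3.14, 3.14, 3.14, 3.14].

INTERFACE

Orientations are given as [roll, pitch, yaw] about the fixed x, y, z axes, in that order (R = Rz(yaw) Ry(pitch) Rx(roll)).
In Python, from rig import arm gives the robot as it stands. Calls block until the motion is done:
- arm.move_ptp(position, orientation): joint-space move of the TCP to a pose.
- arm.move_linear(position, rot=None, max_speed=150): straight line of the TCP; rot=None keeps the orientation; max_speed is the mean speed in mm/s.
- arm.move_joints(angles): joint-space move.
- arm.grip(opening, effort=None): finger opening in mm; effort is the grip in N (None keeps the last); returns when the fingers have stopped.
- arm.sleep(seconds).
- arm.solve_ik(position, orientation): joint angles nearest the present ones, or None.
- arm.read_state(): the state.
- arm.capture(name): name is "scene" or "top" or "wrist"; returns the picture (384x512x3 uint8, blue, green, red); there is no depth.
- arm.calibration(name): a dict with "fx", "fy", "cx", "cy" (pixels), "R" (3x3) and "t" (3): a world point X has camera coordinates R X + t; the wrist camera has in their place "hand_eye" (4x4, takes a point from camera to tool coordinates, whose origin is the TCP and whose axes are the flange's). Camera axes: x right, y down, z forward; pixel columns grow to the right and rows downward; lengths in mm; the calibration is good to about 2 mm. A picture is of the moment at which its call begins: read the wrist's pose just before it. calibration takes no time and is no camera call.
A pose or a line that the arm cannot do raises arm.MotionError and nothing moves.
- arm.close_job(): hands the job in; it is judged then, once.
The state is a dict: "time_s": time; "joint_pos": joint angles; "joint_vel": joint speeds; "effort": joint torques, N m; "position": TCP position; "ee_rot": TCP orientation; "wrist_force": force on the tool from outside, world axes, zero at the start; "ft_torque": the same for the moment, N m; "opening": finger opening in mm; "grasp_force": force on a finger pad.
Only numpy, scipy, OpenCV 4.12 (cv2) and the standard library are available. Lean on these libraries where they do the work, as an engineer would, in place of code of your own. Each camera call takes 0.05 s, during which the arm holds its last target. There are 200 camera calls.

TASK

Get the freshly painted sample boards up to dry: first push the stand's drip tray fully home until it seats, then hang every board by its window on a hook of its own. Before you let go of a board, tug it gently down until its hook clicks down to its lower stop, which shows that it is held; never pull a hook down without a board on it, and leave the tub and the paint bottle where they are.

Things in the scene. Friction and masses are not known exactly. Their poses are not given: they have to be found in the camera images.
- stand: wooden drying stand, fixed to the table, 430 mm wide (its y), origin on the table under the middle of the row of hooks; its x points away from the robot, its hooks point along its -x. Two side cheeks 60 mm high, and a cross bar 250 mm high at most behind the hooks (from 47 mm behind the hook seats on)
- tray (a joint): how far the drip tray, a low drawer in the foot of the stand, stands out towards the robot (m): 0 = fully home, 0.075 = farthest out. It slides with about 1 N; over the last 10 mm a sprung catch resists with a few more N, then gives and draws it home to its stop
- tray_handle (a point): middle of the tray's horizontal bar handle (steel, 10 mm thick, 100 mm long along the stand's y, 32 mm above the table, 23 mm in front of the tray's front board); push here along the stand's +x. The handle moves with the tray
- hook_1_seat (a point): middle of the straight flat stem of hook 1 (1 = robot's far left ... 4 = right, 105 mm apart), on its axis, 215 mm above the table while up; x axis along the stem, away from the robot. Steel strip 18 mm wide, 8 mm thick; room for a board from 26 mm before to 26 mm behind this point; the tip ends 38 mm before it and is turned up, its top 18 mm above the stem's axis. Moves down with the hook
- hook_1 (a joint): how far hook 1 has been pulled down in its slide (m): 0 = up (start), 0.012 = clicked down to its lower stop. It has two stable positions: it holds up under a board's weight, gives at about 4 to 5 N of pull beyond the board's weight, snaps through after some 5 mm and stays down
- hook_2_seat (a point): middle of the straight flat stem of hook 2 (1 = robot's far left ... 4 = right, 105 mm apart), on its axis, 215 mm above the table while up; x axis along the stem, away from the robot. Steel strip 18 mm wide, 8 mm thick; room for a board from 26 mm before to 26 mm behind this point; the tip ends 38 mm before it and is turned up, its top 18 mm above the stem's axis. Moves down with the hook
- hook_2 (a joint): how far hook 2 has been pulled down in its slide (m): 0 = up (start), 0.012 = clicked down to its lower stop. It has two stable positions: it holds up under a board's weight, gives at about 4 to 5 N of pull beyond the board's weight, snaps through after some 5 mm and stays down
- hook_3_seat (a point): middle of the straight flat stem of hook 3 (1 = robot's far left ... 4 = right, 105 mm apart), on its axis, 215 mm above the table while up; x axis along the stem, away from the robot. Steel strip 18 mm wide, 8 mm thick; room for a board from 26 mm before to 26 mm behind this point; the tip ends 38 mm before it and is turned up, its top 18 mm above the stem's axis. Moves down with the hook
- hook_3 (a joint): how far hook 3 has been pulled down in its slide (m): 0 = up (start), 0.012 = clicked down to its lower stop. It has two stable positions: it holds up under a board's weight, gives at about 4 to 5 N of pull beyond the board's weight, snaps through after some 5 mm and stays down
- hook_4_seat (a point): middle of the straight flat stem of hook 4 (1 = robot's far left ... 4 = right, 105 mm apart), on its axis, 215 mm above the table while up; x axis along the stem, away from the robot. Steel strip 18 mm wide, 8 mm thick; room for a board from 26 mm before to 26 mm behind this point; the tip ends 38 mm before it and is turned up, its top 18 mm above the stem's axis. Moves down with the hook
- hook_4 (a joint): how far hook 4 has been pulled down in its slide (m): 0 = up (start), 0.012 = clicked down to its lower stop. It has two stable positions: it holds up under a board's weight, gives at about 4 to 5 N of pull beyond the board's weight, snaps through after some 5 mm and stays down
- board_a_window (a point): wooden sample board 140 mm tall, 60 mm wide (its y), 14 mm thick (its x), standing upright. The point is the centre of the rectangular window through it (36 mm wide, 36 mm high), 32 mm below the board's top edge; the solid bar over the window is 14 mm high, the rails beside it 12 mm wide. z up. Grip across the 60 mm width at this height. Hung, this point lies 14 mm below the stem's axis. May be absent
- board_a: the same board a, about 160 g; it stands on a heavy dark steel foot 60 mm deep, 60 mm wide and 10 mm high, origin under the middle of that foot
- board_b_window (a point): wooden sample board 140 mm tall, 60 mm wide (its y), 14 mm thick (its x), standing upright. The point is the centre of the rectangular window through it (36 mm wide, 36 mm high), 32 mm below the board's top edge; the solid bar over the window is 14 mm high, the rails beside it 12 mm wide. z up. Grip across the 60 mm width at this height. Hung, this point lies 14 mm below the stem's axis. May be absent
- board_b: the same board b, about 160 g; it stands on a heavy dark steel foot 60 mm deep, 60 mm wide and 10 mm high, origin under the middle of that foot
- board_c_window (a point): wooden sample board 120 mm tall, 60 mm wide (its y), 14 mm thick (its x), standing upright. The point is the centre of the rectangular window through it (36 mm wide, 36 mm high), 32 mm below the board's top edge; the solid bar over the window is 14 mm high, the rails beside it 12 mm wide. z up. Grip across the 60 mm width at this height. Hung, this point lies 14 mm below the stem's axis. May be absent
- board_c: the same board c, about 160 g; it stands on a heavy dark steel foot 60 mm deep, 60 mm wide and 10 mm high, origin under the middle of that foot
- board_d_window (a point): wooden sample board 120 mm tall, 60 mm wide (its y), 14 mm thick (its x), standing upright. The point is the centre of the rectangular window through it (36 mm wide, 36 mm high), 32 mm below the board's top edge; the solid bar over the window is 14 mm high, the rails beside it 12 mm wide. z up. Grip across the 60 mm width at this height. Hung, this point lies 14 mm below the stem's axis. May be absent
- board_d: the same board d, about 160 g; it stands on a heavy dark steel foot 60 mm deep, 60 mm wide and 10 mm high, origin under the middle of that foot
- gesso_tub: white round tub with lid, 94 mm wide, 70 mm high, a bystander; origin at its underside
- paint_bottle: paint bottle, 48 mm wide, 149 mm high, a bystander; origin at its underside
There are look-alikes about, which are no part of the job. Leave any green or turquoise look-alike of the board_a alone.

How it is judged (in metres and radians):
On the way:
1. the drip tray is fully home while all hooks are still up (value of joint tray below 0.003 m and value of joint each of hook_1, hook_2, hook_3, hook_4 below 0.005 m), for 0.2 s.
At the end, for the whole second after the job is handed in: The tray is home (within 4 mm); every board hangs (it may still swing, tilted up to 0.6 rad), its window round the stem of a hook (window centre within 27 mm of the seat point), one to a hook, and that hook is clicked down (more than 10 mm) (value of joint tray below 0.004 m and ((distance between board_a_window and hook_1_seat below 0.027 m and value of joint hook_1 above 0.01 m) or (distance between board_a_window and hook_2_seat below 0.027 m and value of joint hook_2 above 0.01 m) or (distance between board_a_window and hook_3_seat below 0.027 m and value of joint hook_3 above 0.01 m) or (distance between board_a_window and hook_4_seat below 0.027 m and value of joint hook_4 above 0.01 m)) and angle between each of board_a_window, board_b_window, board_c_window, board_d_window's own z axis and vertical below 0.6 rad and ((distance between board_b_window and hook_1_seat below 0.027 m and value of joint hook_1 above 0.01 m) or (distance between board_b_window and hook_2_seat below 0.027 m and value of joint hook_2 above 0.01 m) or (distance between board_b_window and hook_3_seat below 0.027 m and value of joint hook_3 above 0.01 m) or (distance between board_b_window and hook_4_seat below 0.027 m and value of joint hook_4 above 0.01 m)) and ((distance between board_c_window and hook_1_seat below 0.027 m and value of joint hook_1 above 0.01 m) or (distance between board_c_window and hook_2_seat below 0.027 m and value of joint hook_2 above 0.01 m) or (distance between board_c_window and hook_3_seat below 0.027 m and value of joint hook_3 above 0.01 m) or (distance between board_c_window and hook_4_seat below 0.027 m and value of joint hook_4 above 0.01 m)) and ((distance between board_d_window and hook_1_seat below 0.027 m and value of joint hook_1 above 0.01 m) or (distance between board_d_window and hook_2_seat below 0.027 m and value of joint hook_2 above 0.01 m) or (distance between board_d_window and hook_3_seat below 0.027 m and value of joint hook_3 above 0.01 m) or (distance between board_d_window and hook_4_seat below 0.027 m and value of joint hook_4 above 0.01 m))); the robot touches nothing.
It fails at once if a hook is pulled down with no board on it ((velocity of joint hook_1 above 0.02 m/s and value of joint hook_1 between 0.004 and 0.008 m and distance between each of board_a_window, board_b_window, board_c_window, board_d_window and hook_1_seat above 0.06 m) or (velocity of joint hook_2 above 0.02 m/s and value of joint hook_2 between 0.004 and 0.008 m and distance between each of board_a_window, board_b_window, board_c_window, board_d_window and hook_2_seat above 0.06 m) or (velocity of joint hook_3 above 0.02 m/s and value of joint hook_3 between 0.004 and 0.008 m and distance between each of board_a_window, board_b_window, board_c_window, board_d_window and hook_3_seat above 0.06 m) or (velocity of joint hook_4 above 0.02 m/s and value of joint hook_4 between 0.004 and 0.008 m and distance between each of board_a_window, board_b_window, board_c_window, board_d_window and hook_4_seat above 0.06 m)).
It fails at once if a hook goes down while the fingers hold nothing (a board dropped on it, or let go before the tug) (((velocity of joint hook_1 above 0.02 m/s and value of joint hook_1 between 0.004 and 0.008 m) or (velocity of joint hook_2 above 0.02 m/s and value of joint hook_2 between 0.004 and 0.008 m) or (velocity of joint hook_3 above 0.02 m/s and value of joint hook_3 between 0.004 and 0.008 m) or (velocity of joint hook_4 above 0.02 m/s and value of joint hook_4 between 0.004 and 0.008 m)) and contact force between the fingers and anything else below 0.5 N).
It fails at once if something on the stand is pushed or pulled with more than 35 N (contact force between stand and anything else above 35 N).
It fails at once if the tub is moved more than 3 cm (distance of gesso_tub from where it was at the start of the episode above 0.03 m).
It fails at once if the paint bottle is moved more than 3 cm (distance of paint_bottle from where it was at the start of the episode above 0.03 m).
Of board_a, board_b, board_c, board_d only 3 to 4 are there at a start; the rules pass over those that are not, and their reading is None.
At some moment in a run one of board_a, board_b, board_c, board_d may be knocked a few centimetres aside while the robot is not near it.
It also fails if it takes over 210 s, if anything falls off the work surface, if the arm or the gripper's body presses on something with over 40 N, if the wrist force passes 120 N, or if a joint passes its speed limit or range.

## Working session

There is one attempt and no reset: what is moved stays moved. The work goes in short steps, each a Python script; the robot and the scene stay as the last script left them, time stands still between calls to the robot, and variables do not carry over. Pictures are saved under pics/ and viewed, at most 14 in all, crops included, and the job is handed in when it is done.

```bash
mkdir -p pics; ls; python3 - <<'E'
from rig import arm
import cv2
for n in("scene","top"):
    cv2.imwrite(f"pics/{n}0.png",arm.capture(n)); c=arm.calibration(n); print(n,c)
print(arm.calibration("wrist")); print(arm.read_state())
E
```

```text
pics
scene {'fx': 455.69433574560696, 'fy': 455.69433574560696, 'cx': 256.4007572990787, 'cy': 188.99437688010366, 'R': array([[ 0.85082328, -0.52538078, -0.00864794],
       [-0.28107275, -0.44115196, -0.85228109],
       [ 0.44395705,  0.72757129, -0.52301258]]), 't': array([-442.01603957,  247.04497252, 1309.93792702])}
top {'fx': 452.70879897107915, 'fy': 452.70879897107915, 'cx': 256.8943020298858, 'cy': 195.7497851020005, 'R': array([[ 0.02483589, -0.99963157,  0.01095011],
       [-0.983174  , -0.02640699, -0.18075272],
       [ 0.18097529, -0.00627671, -0.98346761]]), 't': array([ -71.81579781,  498.30822622, 1662.93286422])}
{'fx': 266.44353851859955, 'fy': 266.44353851859955, 'cx': 257.7570438393469, 'cy': 190.0963173078619, 'hand_eye': array([[-1.00808791e-04, -9.64803804e-01, -2.62970738e-01,
         7.41178295e+01],
       [ 9.99999787e-01, -2.66867084e-04,  5.95753010e-04,
        -6.32396414e-01],
       [-6.44963005e-04, -2.62970622e-01,  9.64803626e-01,
        -9.31203457e+01],
       [ 0.00000000e+00,  0.00000000e+00,  0.00000000e+00,
         1.00000000e+00]])}
{'time_s': 0.1, 'joint_pos': array([-1.15898364e+00,  3.20201641e-01,  1.56551151e+00, -2.15856500e-05,
        1.25740403e+00, -1.99883064e-02]), 'joint_vel': array([ 8.73759541e-05, -1.10743251e-03, -4.26801034e-03, -2.45026965e-04,
       -1.68321634e-03, -1.39495950e-03]), 'effort': array([ 2.21284822e-04, -4.13331842e+01, -2.32510257e+01,  7.28228688e-02,
        4.22100874e-02, -5.91236380e-05]), 'position': array([ 240.51704357, -521.93203573,  291.5370614 ]), 'ee_rot': array([-3.14006801e+00, -9.95077992e-06,  4.31807659e-01]), 'wrist_force': array([-0.24942019, -0.86091068,  0.08136358]), 'ft_torque': array([ 0.03715114, -0.00555755, -0.06105737]), 'grasp_force': 0.0, 'opening': 90.74391433572433}
```

View pics/scene0.png

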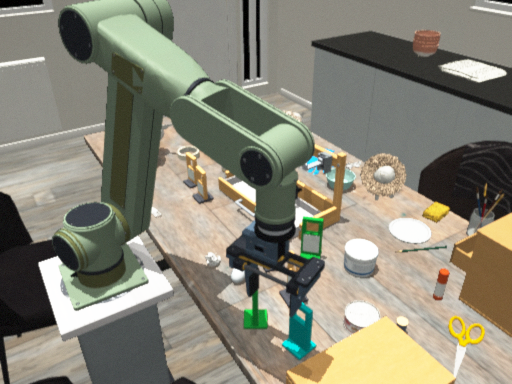

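View pics/top0.png

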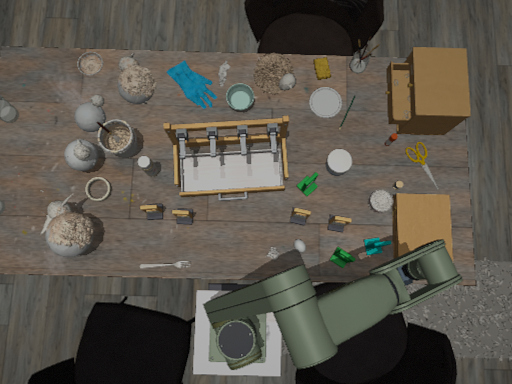

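The top view shows the stand at (232,155), with four wooden boards at about (152,211), (182,215), (300,215) and (340,222). There are green and turquoise decoys, the tub is at (340,162), and the paint bottle is perhaps at (145,163). I'll enlarge this view.

```bash
python3 - <<'E'
import cv2,numpy as np
i=cv2.imread("pics/top0.png")
cv2.imwrite("pics/c1.png",cv2.resize(i[108:243,130:330],None,fx=4,fy=4,interpolation=cv2.INTER_CUBIC))
cv2.imwrite("pics/c2.png",cv2.resize(i[190:250,285:365],None,fx=6,fy=6,interpolation=cv2.INTER_CUBIC))
E
```

```text
(no output)
```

View pics/c1.png

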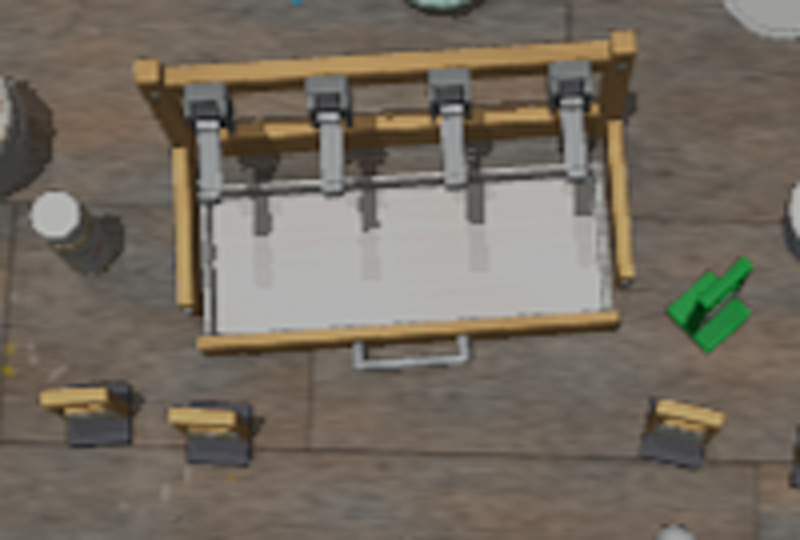

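View pics/c2.png

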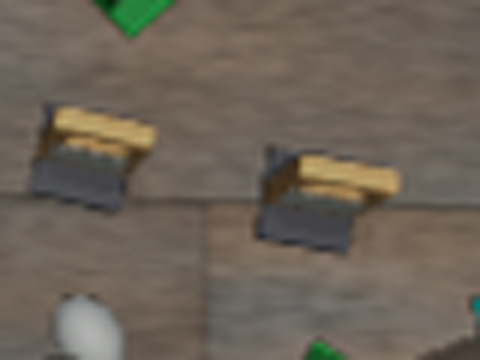

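The enlarged crops give clear foot corners, board top faces, hook stems and the handle bar, which is centred at (413,363) in c1. Next I'll back-project them.

```bash
cat > h.py <<'E'
from rig import arm
import numpy as np, cv2
def bp(name,uv,z):
    c=arm.calibration(name); d=c["R"].T@np.array([(uv[0]-c["cx"])/c["fx"],(uv[1]-c["cy"])/c["fy"],1]); o=-c["R"].T@c["t"]
    return o+d*(z-o[2])/d[2]
def proj(name,X):
    c=arm.calibration(name); p=c["R"]@np.asarray(X,float)+c["t"]; return np.array([c["fx"]*p[0]/p[2]+c["cx"],c["fy"]*p[1]/p[2]+c["cy"]])
E
python3 - <<'E'
from h import *
np.set_printoptions(precision=1,suppress=True)
A=lambda u,v:((u+.5)/4-.5+130,(v+.5)/4-.5+108)
B=lambda u,v:((u+.5)/6-.5+285,(v+.5)/6-.5+190)
P=lambda p,z:bp("top",p,z)[:2]
print("handle",P(A(360,366),32),P(A(468,360),32))
for n,t,b in((1,(210,187),(209,125)),(2,(333,183),(331,118)),(3,(455,176),(453,112)),(4,(576,170),(570,104))):
    print("hook",n,P(A(*t),233),P(A(*b),219))
print("cheek fronts",P(A(186,304),60),P(A(627,277),60))
print("bottle top",P(A(55,215),149))
F=[[A(68,445),A(131,443),A(131,382)],[A(187,464),A(251,465),A(251,403)],[A(641,458),A(697,467),A(655,400)],[B(256,238),B(345,253),B(267,148)]]
T=[[A(41,405),A(107,402),A(107,388),A(41,392)],[A(169,422),A(236,420),A(236,408),A(169,408)],[A(655,414),A(718,426),A(722,412),A(657,401)],[B(300,181),B(393,196),B(399,170),B(304,155)]]
for i,(f,t) in enumerate(zip(F,T)):
    f=[P(p,10) for p in f]
    c=(f[0]+f[2])/2 if i<2 else (f[1]+f[2])/2
    d=f[0]-f[1]; print(i,"foot",c,"yaw",np.arctan2(-d[0],d[1]),np.linalg.norm(d))
    for z in(120,130,140,150):
        q=[P(p,z) for p in t]; d=(q[0]-q[1]+q[3]-q[2])/2
        print("  top",z,np.mean(q,0),"w",np.linalg.norm(d),"yaw",np.arctan2(-d[0],d[1]))
E
```

```text
handle [485.7  82.1] [494.2 -20.2]
hook 1 [601.9 200.3] [661.1 206.6]
hook 2 [608.4  95.9] [670.4 101.5]
hook 3 [617.4  -7.8] [678.8  -3.9]
hook 4 [ 625.6 -111. ] [ 688.9 -105.3]
cheek fronts [535.5 245.4] [ 572.8 -168.3]
bottle top [595.3 351.4]
0 foot [436.9 330.5] yaw 0.05837375886587674 59.815950166854314
  top 120 [435.6 330.1] w 58.90600349291395 yaw 0.0804731524890764
  top 130 [434.1 327.7] w 58.53928437219073 yaw 0.0804731524890766
  top 140 [432.6 325.3] w 58.17256525146756 yaw 0.08047315248907624
  top 150 [431. 323.] w 57.80584613074439 yaw 0.08047315248907637
1 foot [420.7 215.5] yaw 0.010433433983508586 60.80828131401672
  top 120 [422.6 214.3] w 59.813421230320714 yaw 0.04156080544141162
  top 130 [421.2 212.7] w 59.441052983616174 yaw 0.04156080544141063
  top 140 [419.7 211.1] w 59.068684736911656 yaw 0.04156080544141154
  top 150 [418.3 209.4] w 58.696316490207074 yaw 0.041560805441411525
2 foot [ 432.2 -220.7] yaw -0.1343224733146496 54.024826777426384
  top 120 [ 435.2 -220.3] w 58.23927831486369 yaw -0.15355279561243562
  top 130 [ 433.7 -219.3] w 57.87670988942726 yaw -0.15355279561243557
  top 140 [ 432.2 -218.2] w 57.51414146399081 yaw -0.15355279561243607
  top 150 [ 430.7 -217.1] w 57.15157303855437 yaw -0.15355279561243607
3 foot [ 409.  -362.2] yaw -0.14197865124040712 57.097917782417255
  top 120 [ 410.6 -368. ] w 56.63704449969599 yaw -0.13366037067400025
  top 130 [ 409.2 -366. ] w 56.28445077532655 yaw -0.13366037067399963
  top 140 [ 407.8 -364. ] w 55.931857050957056 yaw -0.13366037067399913
  top 150 [ 406.5 -362. ] w 55.57926332658752 yaw -0.1336603706740003
```

```bash
cat >> h.py <<'E'
PSI=0.084
ex=np.array([np.cos(PSI),np.sin(PSI),0]); ey=np.array([-np.sin(PSI),np.cos(PSI),0])
def down(yaw): return [np.pi,0,yaw]
def st():
    s=arm.read_state(); return s["time_s"],s["position"].round(1),s["wrist_force"].round(1),round(s["opening"],1),round(s["grasp_force"],1)
E
python3 - <<'E'
from h import *
arm.grip(0)
H=np.array([490,31,0.])
p=H-50*ex
arm.move_ptp([*p[:2],290],down(PSI)); print(st(),arm.read_state()["joint_pos"].round(2))
cv2.imwrite("pics/w1.png",arm.capture("wrist"))
arm.move_linear([*p[:2],100]); print(st())
f0=arm.read_state()["wrist_force"]@ex
pk=0
for k in range(1,45):
    q=p+ex*k*3
    arm.move_linear([*q[:2],100],max_speed=40)
    s=arm.read_state(); f=-(s["wrist_force"]@ex-f0); pk=max(pk,f)
    if f>0.4: print(k*3,round(f,1),s["position"].round(1))
    if f>14: break
cv2.imwrite("pics/t1.png",cv2.resize(arm.capture("top")[108:243,130:330],None,fx=4,fy=4,interpolation=cv2.INTER_CUBIC))
print(st())
E
```

```text
(3.5667, array([440.4,  26.3, 290. ]), array([-0.4, -0.2, -0.1]), 0.1, 0.0) [ 0.03  0.11  1.85 -0.    1.18  1.52]
(5.0333, array([440.6,  26.8, 100.6]), array([-0.2, -0.6, -0.1]), 0.3, 0.0)
12 0.5 [452.4  27.8 100. ]
60 0.8 [499.9  31.8  99.9]
63 5.7 [501.   31.9  99.8]
66 5.5 [503.7  32.2  99.7]
72 5.4 [510.2  32.7  99.8]
75 11.7 [510.7  32.8  99.7]
78 16.6 [511.3  32.8  99.5]
(11.5833, array([511.3,  32.8,  99.5]), array([-16. ,  -1.7,  14.1]), 0.4, 8.6)
```

View pics/t1.png

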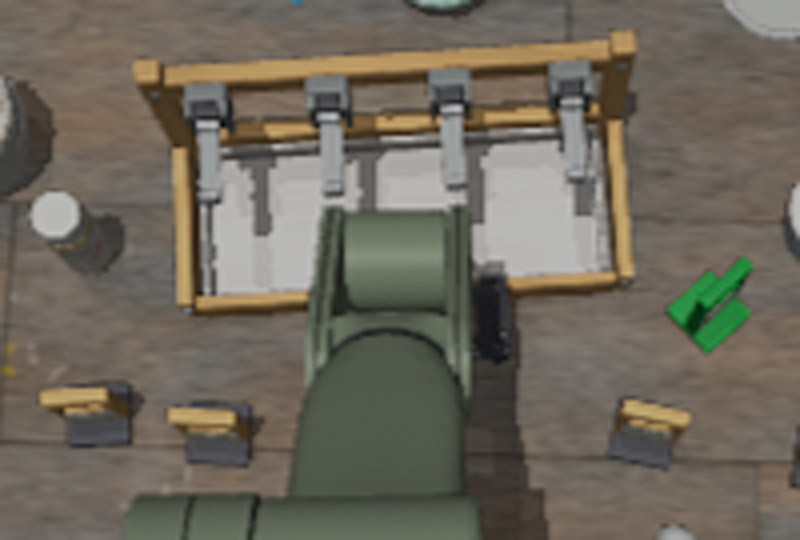

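The tray clicked and hit its stop, and its front is flush with the cheeks. Board 3 has been knocked about 30 mm to the left and its top is now at about (653,413) in the crop. I'll take close wrist looks at the hooks and at both board pairs.

```bash
python3 - <<'E'
from h import *
import pickle
p=arm.read_state()["position"]-40*ex
arm.move_linear([*p[:2],100]); arm.move_linear([*p[:2],320],max_speed=250)
D={}
def snap(n,x,y,z):
    arm.move_ptp([x,y,z],down(PSI)); arm.sleep(.3); s=arm.read_state()
    im=arm.capture("wrist"); D[n]=(s["position"],s["ee_rot"]); cv2.imwrite(f"pics/{n}_raw.png",im)
    cv2.imwrite(f"pics/{n}.png",cv2.resize(im,(800,600),interpolation=cv2.INTER_CUBIC))
snap("hk",560,45,330); snap("lf",505,265,300)
arm.grip(90)
snap("rt",505,-275,300)
t=arm.capture("top");cv2.imwrite("pics/top2.png",t)
pickle.dump(D,open("D.pkl","wb")); print(D,st())
E
```

```text
{'hk': (array([559.19225235,  44.8626584 , 330.12757294]), array([-3.14156947e+00,  2.23378970e-04,  8.37974637e-02])), 'lf': (array([505.51176011, 264.01050579, 300.1829852 ]), array([ 3.14158649e+00, -3.63128826e-04,  8.22653904e-02])), 'rt': (array([ 505.23497404, -274.53556415,  299.98909507]), array([-3.14153867e+00,  2.26800133e-05,  8.48460360e-02]))} (18.8583, array([ 505.1, -274.7,  300. ]), array([-0.4, -0.4,  0.5]), 89.9, 0.0)
```

View pics/hk.png

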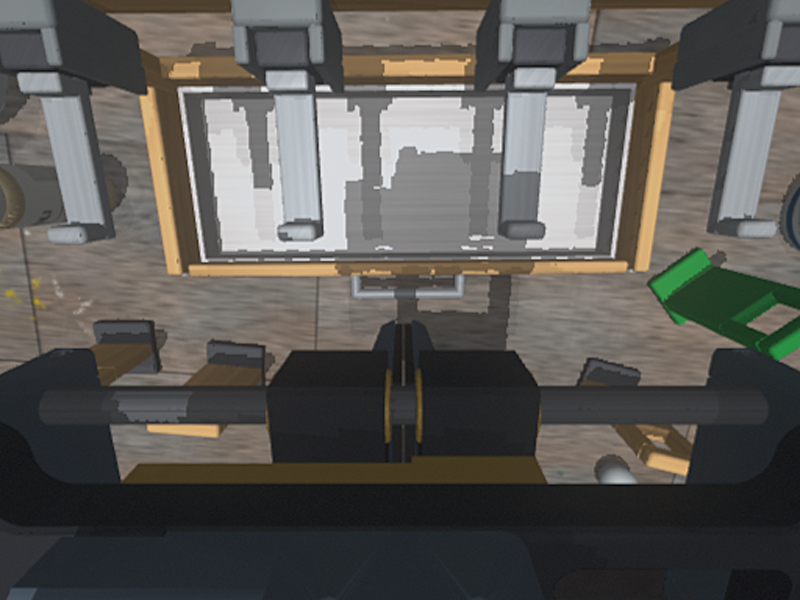

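View pics/lf.png

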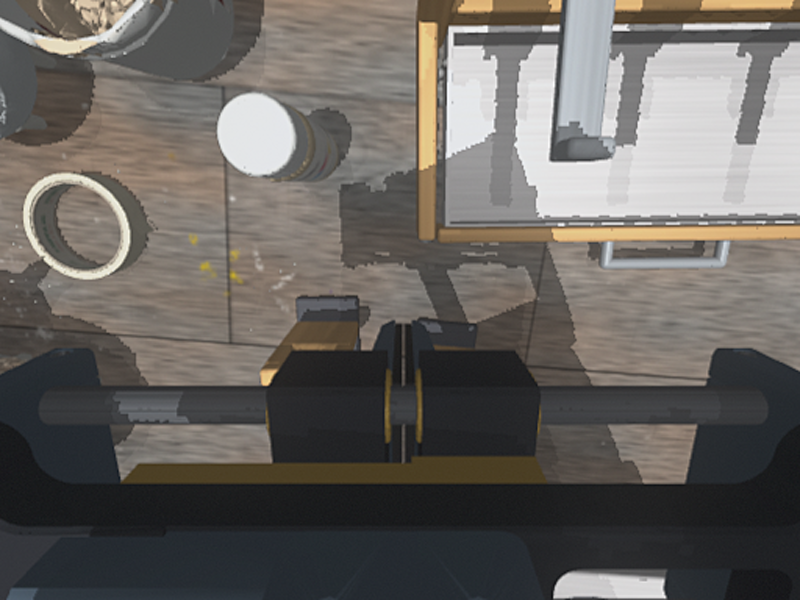

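View pics/rt.png

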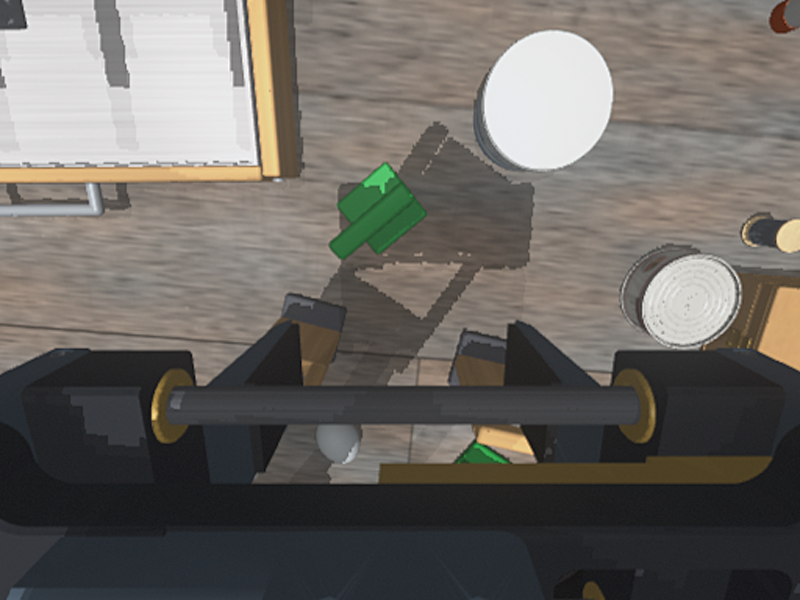

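The hook photo shows the stem centres near the tips at about (301,220) and (523,220). The tip front edges are at (67,243), (299,240), (523,238) and (745,235). The gripper hides the boards, so I'll get each board's height by a light touch with closed fingers.

```bash
cat >> h.py <<'E'
from scipy.spatial.transform import Rotation as Ro
def wbp(pos,rot,uv,z):
    c=arm.calibration("wrist"); he=c["hand_eye"]; R=Ro.from_euler("xyz",rot).as_matrix()
    d=R@he[:3,:3]@np.array([(uv[0]-c["cx"])/c["fx"],(uv[1]-c["cy"])/c["fy"],1]); o=R@he[:3,3]+pos
    return o+d*(z-o[2])/d[2]
A=lambda u,v:((u+.5)/4-.5+130,(v+.5)/4-.5+108)
B=lambda u,v:((u+.5)/6-.5+285,(v+.5)/6-.5+190)
T=[[A(41,405),A(107,402),A(107,388),A(41,392)],[A(169,422),A(236,420),A(236,408),A(169,408)],[A(622,412),A(686,424),A(690,411),A(625,399)],[B(300,181),B(393,196),B(399,170),B(304,155)]]
YAW=[.07,.035,-.15,-.137]
def top(i,z): return np.mean([bp("top",p,z) for p in T[i]],0)
def touch(i,z0=163):
    "closed fingers down on the board's top edge; returns its height"
    c=top(i,140); arm.grip(0)
    arm.move_ptp([*c[:2],78+z0+15],down(YAW[i])); arm.move_linear([*c[:2],78+z0],max_speed=60); arm.sleep(.2)
    f0=arm.read_state()["wrist_force"][2]; z=z0
    while z>112:
        z-=2.5; arm.move_linear([*c[:2],78+z],max_speed=40)
        s=arm.read_state()
        if s["wrist_force"][2]-f0>1.5:
            h=s["position"][2]-78; arm.move_linear([*c[:2],h+108]); return h
    return None
E
python3 - <<'E'
from h import *
import pickle
np.set_printoptions(precision=1,suppress=True)
D=pickle.load(open("D.pkl","rb"))
S=lambda u,v:((u+.5)/1.5625-.5,(v+.5)/1.5625-.5)
for n,t,m in((1,(67,243),None),(2,(299,240),(301,215)),(3,(523,238),(523,215)),(4,(745,235),None)):
    print(n,wbp(*D["hk"],S(*t),233), m and wbp(*D["hk"],S(*m),219))
print(top(2,120),top(2,140)); h=touch(2); print("h",h,st())
E
```

```text
1 [594.  202.4 233. ] None
2 [604.2  96.8 233. ] [614.3  99.3 219. ]
3 [613.6  -5.  233. ] [623.2  -7.4 219. ]
4 [ 623.4 -105.5  233. ] None
[ 436.1 -191.4  120. ] [ 433.  -189.6  140. ]
h 140.56769041330665 (24.225, array([ 433. , -189.6,  248.4]), array([ 0. , -0.5,  0.1]), 0.2, 0.0)
```

The touch gives a total height of 140 mm including the foot, so that window is at 108 mm. The wrist and top hook estimates agree to about 4 mm. Next I'll hang this board on hook 3.

```bash
cat >> h.py <<'E'
C=np.array([646.9,46.5,0])
def seat(n): return C+(2.5-n)*105*ey
def fz(): return arm.read_state()["wrist_force"][2]
def grasp(i,H):
    c=top(i,H); w=H-32
    arm.grip(90); 
    arm.move_linear([*c[:2],60+H+8],down(YAW[i]),max_speed=80); arm.move_linear([*c[:2],60+w],max_speed=80)
    arm.grip(40,30); print("grip",st())
    arm.move_linear([*c[:2],350],max_speed=150); arm.sleep(.2); print("lift",st())
def tcp(p,w,v=60): arm.move_linear([*p[:2],60+w],max_speed=v)
def insert(n,dx=-5):
    s=seat(n); p=s-78*ex
    arm.move_ptp([*p[:2],60+262],down(PSI)); tcp(p,222,100); arm.sleep(.3); f0=arm.read_state()["wrist_force"]
    for d in range(-74,dx+1,4):
        tcp(s+d*ex,222,50); f=arm.read_state()["wrist_force"]-f0
        if np.linalg.norm(f)>4: print("contact",d,f.round(1)); return False
    tcp(s+dx*ex,222,50)
    print("in",st()); return True
def tug(n,dx=-5):
    p=seat(n)+dx*ex; arm.sleep(.2); f0=fz(); z=222; L=[]
    while z>184:
        z-=3 if z>206 else 1.5
        tcp(p,z,40); arm.sleep(.1); f=fz()-f0; L.append((z,round(f,1)))
        if z<=196 and f>9 or f>18: break
    print(L)
def release(n,dx=-5):
    p=seat(n)+dx*ex; z=arm.read_state()["position"][2]
    arm.move_linear([*p[:2],z+1],max_speed=20)
    arm.grip(78); arm.move_linear([*p[:2],350],max_speed=120)
E
python3 - <<'E'
from h import *
grasp(2,140)
if insert(3):
    cv2.imwrite("pics/i3.png",cv2.resize(arm.capture("scene")[120:250,220:400],None,fx=4,fy=4)); print(st())
    cv2.imwrite("pics/i3w.png",arm.capture("wrist"))
E
```

```text
grip (27.475, array([ 433.1, -189.5,  168.2]), array([0.2, 0.8, 1.4]), 59.9, 29.8)
lift (29.0417, array([ 432.9, -189.5,  349.4]), array([ 0.7, -0.2, -1.6]), 60.0, 29.8)
in (35.55, array([646.3,  -6.2, 282. ]), array([-0.2, -0.1, -1.8]), 60.2, 29.8)
(35.6, array([646.3,  -6.2, 282. ]), array([ 0.1, -0. , -1.4]), 60.0, 29.8)
```

View pics/i3w.png

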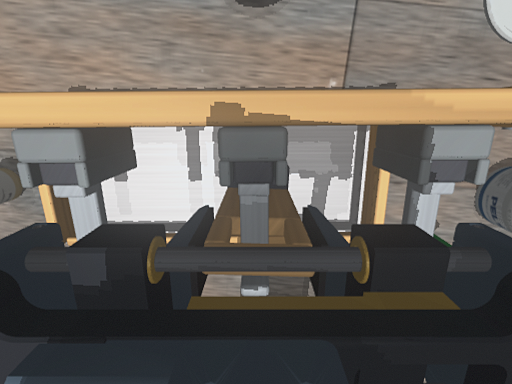

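The stem (column 254) runs centred through the board, and the tip is visible in front at (255,290). Now the tug.

```bash
python3 - <<'E'
from h import *
tug(3); print(st())
E
```

```text
[(219, np.float64(-0.8)), (216, np.float64(-0.5)), (213, np.float64(-0.7)), (210, np.float64(-0.5)), (207, np.float64(-0.7)), (204, np.float64(-0.9)), (202.5, np.float64(-0.3)), (201.0, np.float64(-0.2)), (199.5, np.float64(5.6)), (198.0, np.float64(6.1)), (196.5, np.float64(6.4)), (195.0, np.float64(-1.0)), (193.5, np.float64(-1.0)), (192.0, np.float64(-0.6)), (190.5, np.float64(-1.0)), (189.0, np.float64(-0.2)), (187.5, np.float64(6.8)), (186.0, np.float64(12.1))]
(42.15, array([646.4,  -6.2, 248.9]), array([-3.1, -0.3, 11.1]), 60.2, 29.8)
```

The hook snapped through at 195 mm and reached its lower stop at 188 mm. I'll release it, then measure and grasp the next board (index 3, far right) and hang it on hook 4.

```bash
python3 - <<'E'
from h import *
release(3); print(st())
arm.move_ptp([480,-200,350],down(0))
h=touch(3); print("h",h)
H=140 if h and h>130 else 120
if h:
    grasp(3,H)
    if insert(4): tug(4)
    print(st())
    cv2.imwrite("pics/i4w.png",arm.capture("wrist"))
E
```

```text
(43.9667, array([646. ,  -6.2, 349. ]), array([ 0.2, -0.4, -0.5]), 78.0, 0.0)
h 140.54907768309667
grip (53.7083, array([ 407.9, -364. ,  168.2]), array([-0.1,  0.4,  1.4]), 59.9, 29.9)
lift (55.275, array([ 407.7, -363.9,  349.3]), array([-0.6,  0.6, -2.2]), 60.0, 29.9)
in (62.0333, array([ 655.1, -110.9,  281.9]), array([ 0.1,  0.2, -2.3]), 60.0, 29.9)
[(219, np.float64(0.0)), (216, np.float64(0.3)), (213, np.float64(0.0)), (210, np.float64(-0.2)), (207, np.float64(0.2)), (204, np.float64(-1.0)), (202.5, np.float64(-0.3)), (201.0, np.float64(0.4)), (199.5, np.float64(5.3)), (198.0, np.float64(6.5)), (196.5, np.float64(6.6)), (195.0, np.float64(0.3)), (193.5, np.float64(-0.5)), (192.0, np.float64(0.3)), (190.5, np.float64(-0.8)), (189.0, np.float64(0.7)), (187.5, np.float64(6.2)), (186.0, np.float64(13.4))]
(68.5333, array([ 655.2, -110.9,  248.9]), array([-4.2, -0. , 11.8]), 59.8, 29.9)
```

```bash
python3 - <<'E'
from h import *
release(4); p=[480,-60,350]; arm.move_ptp(p,down(0.08))
t=arm.capture("top"); a=cv2.imread("pics/top0.png"); d=cv2.absdiff(t,a).max(2)
print("left change px",(d[200:228,136:200]>50).sum(), "green",(d[165:200,290:320]>50).sum())
cv2.imwrite("pics/t3.png",cv2.resize(t[108:243,130:330],None,fx=4,fy=4,interpolation=cv2.INTER_CUBIC)); print(st())
E
```

```text
left change px 0 green 0
(71.2083, array([481.5, -60.3, 349.9]), array([-0.1, -0.5,  0.3]), 77.9, 0.0)
```

View pics/t3.png

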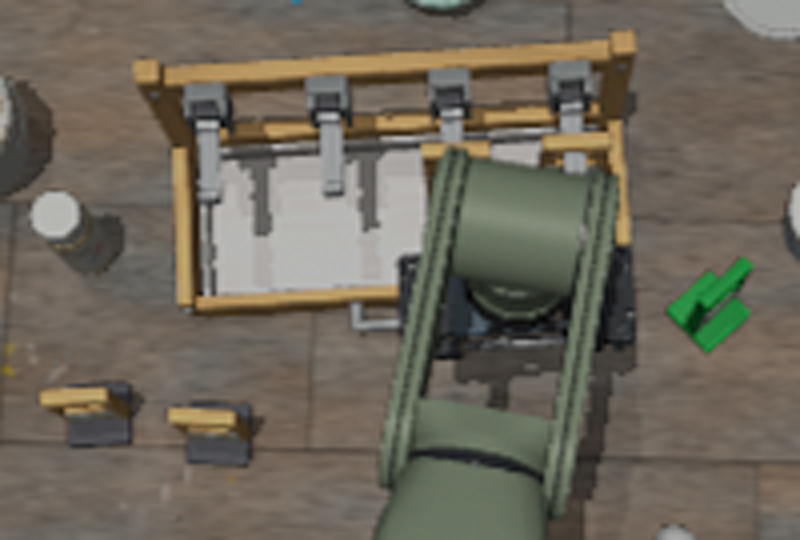

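Boards hang on hooks 3 and 4, and the left boards haven't moved. Index 1 goes on hook 2 next.

```bash
python3 - <<'E'
from h import *
h=touch(1); print("h",h)
H=140 if h and h>130 else 120
if h:
    grasp(1,H)
    if insert(2): tug(2)
    print(st())
E
```

```text
h 120.48703591561005
grip (82.2417, array([422.8, 214.5, 148.2]), array([1.1, 0.6, 0.2]), 60.3, 29.9)
lift (83.9417, array([422.5, 214.3, 349.4]), array([-0. , -0.5, -1.8]), 59.9, 29.9)
in (90.325, array([637.5,  98.4, 282. ]), array([-0.5,  1.1, -2.1]), 60.0, 29.9)
[(219, np.float64(-1.1)), (216, np.float64(-0.3)), (213, np.float64(-0.6)), (210, np.float64(-0.1)), (207, np.float64(-0.5)), (204, np.float64(-0.8)), (202.5, np.float64(-1.4)), (201.0, np.float64(-0.7)), (199.5, np.float64(2.9)), (198.0, np.float64(6.3)), (196.5, np.float64(5.7)), (195.0, np.float64(-1.3)), (193.5, np.float64(-0.4)), (192.0, np.float64(-0.8)), (190.5, np.float64(-0.3)), (189.0, np.float64(-0.1)), (187.5, np.float64(5.9)), (186.0, np.float64(11.4))]
(96.825, array([637.5,  98.4, 248.4]), array([-3.1, -0.4, 10.6]), 60.1, 30.0)
```

```bash
python3 - <<'E'
from h import *
release(2); arm.move_ptp([500,60,350],down(0.08))
t=arm.capture("top"); a=cv2.imread("pics/top0.png"); d=cv2.absdiff(t,a).max(2)
n=(d[200:224,136:166]>50).sum(); print("board0 change px",n)
if n<15:
    h=touch(0); print("h",h)
    if h:
        grasp(0,140 if h>130 else 120)
        if insert(1): tug(1)
    print(st())
E
```

```text
board0 change px 0
h 120.49839703996176
grip (110.3333, array([435.7, 330.3, 148.2]), array([ 0.3,  1.1, -0.2]), 59.8, 29.7)
lift (112.0333, array([435.5, 330. , 349.4]), array([ 0. ,  0.1, -1.1]), 60.1, 29.7)
in (118.3917, array([628.7, 203. , 282. ]), array([-0.1, -0.7, -1.7]), 60.1, 29.7)
[(219, np.float64(1.4)), (216, np.float64(0.7)), (213, np.float64(0.3)), (210, np.float64(0.0)), (207, np.float64(1.1)), (204, np.float64(-0.3)), (202.5, np.float64(0.4)), (201.0, np.float64(0.6)), (199.5, np.float64(5.5)), (198.0, np.float64(8.0)), (196.5, np.float64(10.6)), (195.0, np.float64(3.0)), (193.5, np.float64(0.9)), (192.0, np.float64(1.2)), (190.5, np.float64(-0.1)), (189.0, np.float64(-0.0)), (187.5, np.float64(7.0)), (186.0, np.float64(11.4))]
(124.8917, array([628.8, 203. , 248.5]), array([-3.1, -1.5,  9.7]), 60.4, 29.9)
```

```bash
python3 - <<'E'
from h import *
release(1); arm.move_ptp([300,-350,350],down(0)); arm.sleep(1)
t=arm.capture("top")[108:243,130:330]; s=arm.capture("scene")[120:250,170:370]
cv2.imwrite("pics/end.png",np.vstack([cv2.resize(t,(444,300),interpolation=cv2.INTER_CUBIC),cv2.resize(s,(444,289),interpolation=cv2.INTER_CUBIC)])); print(st())
E
```

```text
(130.0833, array([ 300., -350.,  350.]), array([1.1, 0.3, 0.3]), 77.6, 0.0)
```

View pics/end.png

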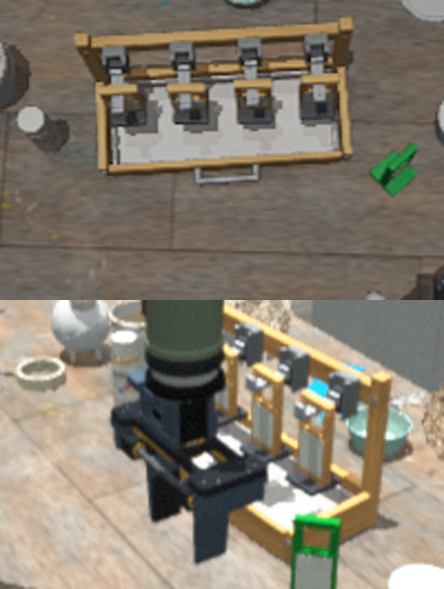

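All four boards hang on their own hooks, the tray is home, and the bottle hasn't moved.

```bash
python3 -c "
from rig import arm
print(arm.close_job())"
```

```text
the job is handed in; nothing more can be done
None
```

The tray is seated home, all four boards hang clicked down on hooks of their own, and the job was handed in at about 130 s; the judge's verdict was not shown.

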